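# Load a small leaf press in its sloped cradle

## Task

Stack the leaf press in the pocket of the sloped cradle: first the thick block with its cork face up, then the open frame, then the board with its round disc up. Lower each one into place rather than dropping it, so that it lies flat on the one below and square between the four corner brackets. Leave the paint bottle, the jar and the brush pot where they stand.

Things in the scene. Friction and masses are not known exactly. Their poses are not given: they have to be found in the camera images.
- cradle: Fixed plywood stand, 170 x 120 mm foot, origin centre of its underside on the table. Carries a deck, 150 mm long and 120 wide, sloped 25 degrees: its low edge on the -x side (towards the robot), rising to +x. Four aluminium corner brackets on the deck form an open-topped pocket.
- pocket (a point): Centre of the pocket floor, 68 mm above the cradle origin. z: square to the floor, leaning 25 deg from vertical to the low side; x: up the slope; y: level across. Inside the brackets 116 (x) x 64 (y) mm, 3 mm play each side of a part; outside 128 x 76. Brackets straight to 54 mm, then flared 3 mm out to 62 mm. The middle 76 mm of each long side is open for fingers.
- block: Loose base block, 110 (x) x 58 (y) x 30 (z) mm, brown wood with a 4 mm cork face on top. Origin: centre of its underside; z up out of the cork. Lies flat on the table, cork up. 0.15 kg.
- block_mid (a point): Middle of the block, 15 mm above its origin.
- frame: Loose open rectangular plywood frame (spacer), 110 (x) x 58 (y) x 16 (z) mm, long bars 12 mm and end bars 14 mm wide round an empty window of 82 x 34 mm. Origin: centre of its underside. Either face may be up. Lies flat on the table. 0.06 kg.
- frame_mid (a point): Middle of the frame, 8 mm above its origin.
- board: Loose top board of pale wood, 110 (x) x 58 (y) x 16 (z) mm, with a round wooden disc, 42 mm across and 10 mm high, fixed in the middle of its upper face. Origin: centre of its underside; z out of the disc. Lies flat on the table, disc up. 0.10 kg.
- board_mid (a point): Middle of the board without its disc, 8 mm above its origin.
- paint: Bystander: standing blue paint bottle, 64 mm across, 160 mm tall; origin centre of its underside.
- jar: Bystander: standing glass jar with a steel cap, 76 mm across, 90 mm tall; origin centre of its underside.
- pot: Bystander: white ceramic pot, 72 mm across and 90 mm tall, with brushes reaching 175 mm; origin centre of its underside.
Things that resemble listed ones, but are neither listed nor needed, are in the scene too. Of the things that look like the frame, the middle-sized one is meant.

How it is judged:
By the outcome, as a careful person would: the job done as asked, in the order asked, and still so for the second after the job is handed in, with the robot touching nothing.
It also fails if it takes over 72 s, if anything falls off the work surface, if the arm or the gripper's body presses on something with over 40 N, if the wrist force passes 120 N, or if a joint passes its speed limit or range.

## Robot

A 7-joint arm with a two-finger parallel gripper is mounted at the origin on the work surface. World frame = base frame: x ahead of the robot, y to its left, z up, the work surface at z = 0. Lengths are in m, angles in rad, forces in N, time in s.
With the tool pointing down it reaches from about 0.4 to 0.875 m from the base axis. Payload 19.3 kg.
Tool frame: the origin (TCP) lies on the centre line of the jaws, within the pads' length; the fingertips stand 14 mm ahead of it and the grasp point (between the pads) lies 5 mm behind it; z points along the fingers, y is the line along which they close (so a half turn about z gives the same grasp; the last joint's range is limited). The gripper opens to 85 mm and grips with 20 to 120 N. Pads are 22 mm wide; open, the fingers measure 114 mm over their backs; the gripper's body (76 mm by 85 mm) begins 54 mm behind the grasp point. The pads swing forward as they close: fully open they stand 13 mm farther back than shut.
Start: joints at [1.228, 0.521, -0.036, 1.599, 0.021, 1.021, -0.113], TCP at [0.168, -0.602, 0.209] pointing down, gripper open.
Joint ranges: [-2.91, 2.91], [-0.3, 2.13], [-1.5, 1.42], [0.17, 2.43], [-1.26, 4.41], [0.16, 1.93], [-2.52, 2.52]. Speed limits (rad/s): [1.89, 1.89, 2.39, 2.39, 3.01, 3.01, 3.01].

## Interface

Orientations are given as [roll, pitch, yaw] about the fixed x, y, z axes, in that order (R = Rz(yaw) Ry(pitch) Rx(roll)).
In Python, from workcell import bot, grab_frame, regions_of gives the robot as it stands. The module is installed in compiled form; this text tells all that it offers.
- The arm moves only by the tool play_rows, never from a script. Its argument "plan" is a list of rows, each a list of 3 entries, a list of its own where there are three numbers: the shift along the tool's x, y, z in units of 2.5 cm (1.0 is 2.5 cm), then the turn, a rotation vector about the tool's x, y, z in units of 0.15 rad (1.0 is 0.15 rad), then the closure, from -1 (fully open) to 1 (shut). In form: [[[tx, ty, tz], [rx, ry, rz], jaw], ...]. A call has 1 to 20 rows; each row shifts and turns the commanded pose from where the row before left it, along the tool's axes as they then stand; what a row does not reach is not made up. A row lasts 1/8 s, in which the tool goes at most 62.5 mm and 10.7 degrees, less where a joint would pass 70% of its speed; a pose out of reach is approached as far as the arm can. A call with a number of a shift or a turn outside -1 to 1 is refused whole. A call with a gripper value outside its range is refused whole. The fingers move at their own pace and stop on an object; "newtons" is the grip in N (left out, the last holds). Time passes only in rows, so rows that do not move let the fingers close. It gives the time, the measured TCP pose, the force, the opening and the grip force at its end, in the units of the state.
- bot.observe(): the state, without advancing time (a new reading comes with each control period).
- grab_frame(name): name is "side" or "top"; returns a dict with "pixels" (384x512x3 uint8, red, green, blue), "depth" (384x512 float32, m along the optical axis (not along the pixel's ray), 0 where there is no reading), "camera_matrix" (3x3 intrinsics, pixels), "R" (3x3) and "t" (3): a world point X has camera coordinates R X + t. Camera axes: x right, y down, z forward; pixel columns grow to the right and rows downward; lengths in m; the calibration is good to about 2 mm. A picture is of the moment at which its call begins.
- bot.job_done(): hands the job in; it is judged then, once.
Trained networks look in the newest picture that a camera, given by its name, has taken for a name from the list of things; names that differ only in an ending like _2 or _b are one class to them, and where a whole thing is asked for, a point or a joint stands for the part that bears it (a point fixed in the world has none). Each returns a list of dicts, best first, with "p" (0 to 1); they miss things now and then, are a little off and sometimes report something else, mostly with a low value. They report only what shows in the picture. A call takes as long as a camera call. They do not tell look-alikes from the thing itself.
- regions_of(thing, camera): "mask" (384x512 bool, what is visible of it) and "box" ([left, top, right, bottom] in pixels, round what is visible of it).
The state is a dict: "clock": time; "qpos": joint angles; "qd": joint speeds; "joint_efforts": joint torques, N m; "position": TCP position; "tool_rot": TCP orientation; "force": force on the tool from outside, world axes, zero at the start; "moment": the same for the moment, N m; "grip_width": finger opening in m; "finger_force": force on a finger pad.
Only numpy, scipy, OpenCV 4.12 (cv2) and the standard library are available. Lean on these libraries where they do the work, as an engineer would, in place of code of your own. Each camera call takes 0.05 s, during which the arm holds its last target. There are 200 camera calls.

## Working session

There is one attempt and no reset: what is moved stays moved. The work goes in short steps, Python scripts to look and compute and a tool call to move; the robot and the scene stay as the last step left them, time stands still between calls to the robot, and variables do not carry over. Pictures are saved under pics/ and viewed, at most 10 in all, crops included, and the job is handed in when it is done.

Besides the shell and the picture viewer there is one more tool, called after "Emit:" as name([rows], argument=value, ...), one row to a line, values as JSON. play_rows: Moves the arm, as the interface text tells. Its arguments: {"type":"object","properties":{"plan":{"type":"array"},"newtons":{"type":"number"}},"required":["plan"]}

```bash
mkdir -p pics
cat > h.py <<'E'
import numpy as np, cv2
from workcell import bot, grab_frame, regions_of
def pts(f,mask):
    v,u=np.nonzero(mask&(f["depth"]>0)); z=f["depth"][v,u]; K=f["camera_matrix"]
    c=np.stack([(u-K[0,2])/K[0,0]*z,(v-K[1,2])/K[1,1]*z,z],1)
    return (c-f["t"])@f["R"]
E
python3 - <<'E'
from h import *
print(bot.observe())
for c in("top","side"):
    f=grab_frame(c); cv2.imwrite(f"pics/{c}0.png",f["pixels"][...,::-1])
    print(c,(-f["R"].T@f["t"]).round(3),f["R"].round(2).tolist(),f["camera_matrix"][0,0])
    for n in("cradle","block","frame","board","paint","jar","pot"):
        for r in regions_of(n,c):
            p=pts(f,r["mask"]); 
            if len(p)<20: continue
            zt=np.percentile(p[:,2],97); q=p[np.abs(p[:,2]-np.median(p[:,2]))<.006]
            (cx,cy),wh,a=cv2.minAreaRect(q[:,:2].astype(np.float32))
            print(c,n,round(r["p"],2),r["box"],"ztop",zt.round(3),"med",np.median(p[:,2]).round(3),"rect",round(cx,3),round(cy,3),np.round(wh,3),round(a,1))
E
```

```text
{'clock': 0.0, 'qpos': array([ 1.22782178,  0.52202287, -0.03633897,  1.60001781,  0.0211999 ,
        1.02109136, -0.11279038]), 'qd': array([-0.00084081,  0.00027841,  0.00138872,  0.00076177, -0.00010348,
       -0.00077846,  0.00021152]), 'joint_efforts': array([-1.39003250e-04, -9.27114558e+01,  1.98005028e+00, -3.69941819e+01,
        1.77337392e-02,  8.00992217e-03,  3.54656856e-05]), 'position': array([ 0.16824685, -0.60154457,  0.20861659]), 'tool_rot': array([-3.14044082e+00,  7.67991497e-05,  2.72784398e-01]), 'force': array([ 0.4317094 , -0.19067923, -0.2402998 ]), 'moment': array([ 0.00603594, -0.00285027, -0.05291786]), 'finger_force': 0.0, 'grip_width': 0.0854633789540489}
top [0.31  0.011 1.37 ] [[0.03, -1.0, 0.01], [-0.99, -0.03, -0.16], [0.16, -0.0, -0.99]] 432.72677804122543
top cradle 0.64 [233.2, 120.1, 277.3, 183.1] ztop 0.144 med 0.069 rect 0.655 -0.012 [0.095 0.12 ] 7.1
top cradle 0.19 [316.0, 122.0, 342.3, 151.4] ztop 0.095 med 0.088 rect 0.725 -0.24 [0.063 0.066] 49.3
top block 0.79 [151.1, 207.9, 176.9, 244.1] ztop 0.035 med 0.03 rect 0.438 0.278 [0.059 0.1
[... 1339 characters left out ...]
 0.96 [337.0, 180.7, 384.4, 194.6] ztop 0.02 med 0.014 rect 0.314 -0.285 [0.144 0.082] 44.7
side frame 0.56 [297.9, 166.4, 324.8, 179.9] ztop 0.015 med 0.01 rect 0.498 -0.266 [0.109 0.063] 10.7
side frame 0.46 [281.6, 182.9, 304.2, 200.4] ztop 0.012 med 0.007 rect 0.499 -0.126 [0.046 0.09 ] 48.3
side board 0.68 [162.4, 231.4, 201.6, 261.6] ztop 0.024 med 0.013 rect 0.618 0.282 [0.059 0.111] 86.7
side paint 0.96 [306.8, 111.7, 327.0, 154.9] ztop 0.152 med 0.074 rect 0.556 -0.426 [0.061 0.03 ] 19.0
side jar 0.7 [247.9, 141.6, 264.7, 167.9] ztop 0.088 med 0.056 rect 0.71 -0.217 [0.065 0.026] 37.9
side pot 0.79 [132.2, 245.2, 176.6, 318.0] ztop 0.169 med 0.086 rect 0.503 0.472 [0.069 0.07 ] 73.5
```

Run:
```python
from h import *
t=cv2.imread("pics/top0.png")[100:310,60:430]; cv2.imwrite("pics/a.png",cv2.resize(t,None,fx=2.1,fy=2.1,interpolation=3))
t=cv2.imread("pics/side0.png")[100:300,130:400]; cv2.imwrite("pics/b.png",cv2.resize(t,None,fx=2.9,fy=2.9,interpolation=3))
```

```text
(no output)
```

View pics/a.png

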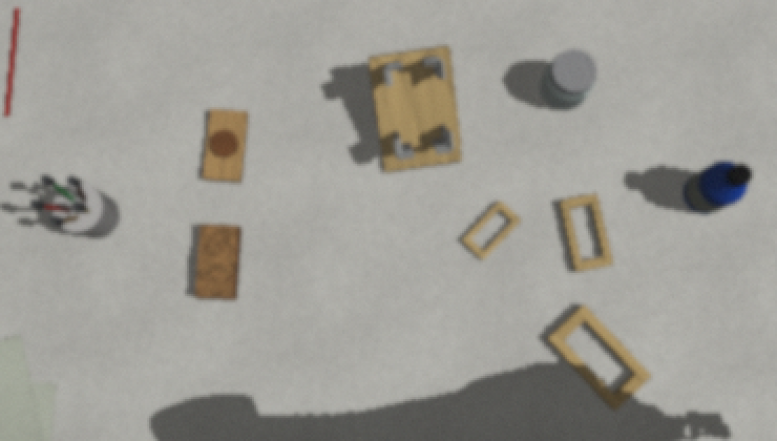

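View pics/b.png

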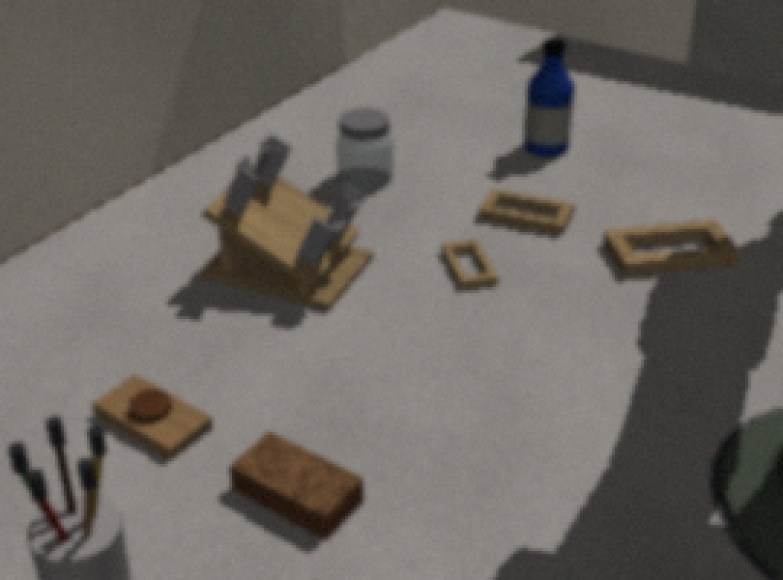

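```bash
cat > fit.py <<'E'
from h import *
from scipy.optimize import least_squares
def rectfit(P,L=.110,W=.058):
    "centre, yaw of the LxW rectangle from points of its upper face"
    P=P[:,:2].astype(np.float32); (cx,cy),(w,h),a=cv2.minAreaRect(P); a=np.radians(a+(90 if h>w else 0))
    a=(a+np.pi/2)%np.pi-np.pi/2
    ax=np.array([[np.cos(a),np.sin(a)],[-np.sin(a),np.cos(a)]]); q=P@ax.T
    lo,hi=np.percentile(q,1,0),np.percentile(q,99,0)
    return (lo+hi)/2@ax,np.degrees(a),hi-lo
def cradle(c):
    f=grab_frame(c); P=pts(f,np.ones(f["depth"].shape,bool))
    P=P[(abs(P[:,0]-.655)<.13)&(abs(P[:,1]+.01)<.11)&(P[:,2]>.012)&(P[:,2]<.2)]
    best=None
    for yaw in np.radians(np.arange(-10,20,.5)):
        n=np.array([-np.sin(.4363)*np.cos(yaw),-np.sin(.4363)*np.sin(yaw),np.cos(.4363)])
        d=P@n
        h,e=np.histogram(d,np.arange(-.4,.2,.002)); k=h.argmax(); m=abs(d-(e[k]+.001))<.003
        if best is None or m.sum()>best[0]: best=(m.sum(),yaw,np.median(d[m]),m)
    _,yaw,d0,m=best
    Q=P[m]; u,s,vt=np.linalg.svd(Q-Q.mean(0)); n=vt[2]*np.sign(vt[2,2])
    return P,Q,yaw,d0,n
E
python3 - <<'E'
from fit import *
for c in("top","side"):
    P,Q,yaw,d0,n=cradle(c)
    print(c,len(P),len(Q),"grid yaw",np.degrees(yaw).round(1),"plane n yaw",np.degrees(np.arctan2(-n[1],-n[0])).round(1),"tilt",np.degrees(np.arccos(n[2])).round(1))
    # in-plane rect of the deck
    n0=n; 
    for y in [yaw]:
        ex0=np.array([np.cos(y)*np.cos(.4363),np.sin(y)*np.cos(.4363),np.sin(.4363)]); n=np.array([-np.sin(.4363)*np.cos(y),-np.sin(.4363)*np.sin(y),np.cos(.4363)]); ey=np.cross(n,ex0)
        uv=np.stack([Q@ex0,Q@ey],1); r=cv2.minAreaRect(uv.astype(np.float32)); print(" rect",np.round(r[0],4),np.round(r[1],3),round(r[2],1))
        C=r[0][0]*ex0+r[0][1]*ey+d0*n; print(" deck centre",C.round(4))
        q=(P-C)@np.stack([ex0,ey,n],1); b=q[(q[:,2]>.012)&(q[:,2]<.07)]
        for qx in(-1,1):
            for qy in(-1,1):
                s=b[(b[:,0]*qx>0)&(b[:,1]*qy>0)]; print("  bracket",qx,qy,len(s),np.percentile(s,[3,97],0).round(3).tolist() if len(s)>5 else "")
    f=grab_frame(c)
    for nme in("block","frame","board"):
        for r in regions_of(nme,c):
            p=pts(f,r["mask"])
            if len(p)<50 or r["p"]<.4: continue
            zt={"block":.03,"frame":.016,"board":.016}[nme]; off=.0025 if c=="top" else -.0025
            s=p[abs(p[:,2]-zt-off)<.005]; ce,a,wh=rectfit(s); print(nme,ce.round(4),a.round(1),wh.round(3),len(s))
E
```

```text
top 2052 1137 grid yaw 11.5 plane n yaw 11.0 tilt 25.0
 rect [ 0.6288 -0.1444] [0.119 0.151] 88.8
 deck centre [ 0.6772 -0.0096  0.069 ]
  bracket -1 -1 85 [[-0.067, -0.039, 0.016], [-0.039, -0.015, 0.066]]
  bracket -1 1 72 [[-0.067, 0.019, 0.02], [-0.037, 0.043, 0.064]]
  bracket 1 -1 67 [[0.038, -0.042, 0.019], [0.067, -0.018, 0.067]]
  bracket 1 1 56 [[0.04, 0.018, 0.02], [0.068, 0.041, 0.066]]
block [0.4374 0.2777] -0.4 [0.103 0.055] 537
frame [ 0.3128 -0.2892] 43.8 [0.141 0.075] 516
frame [ 0.497  -0.1295] -40.1 [0.083 0.043] 88
board [0.6172 0.2782] -2.8 [0.109 0.058] 414
side 1526 719 grid yaw 10.5 plane n yaw 10.3 tilt 25.0
 rect [ 0.6305 -0.1302] [0.125 0.149] 88.9
 deck centre [ 0.6782 -0.0067  0.0645]
  bracket -1 -1 104 [[-0.065, -0.039, 0.016], [-0.039, -0.015, 0.064]]
  bracket -1 1 120 [[-0.065, 0.019, 0.014], [-0.039, 0.042, 0.063]]
  bracket 1 -1 133 [[0.039, -0.04, 0.014], [0.065, -0.015, 0.064]]
  bracket 1 1 118 [[0.038, 0.019, 0.013], [0.066, 0.041, 0.063]]
block [0.4388 0.2816] -0.5 [0.108 0.056] 694
block [0.6694 0.0047] 8.9 [0.12  0.094] 43
frame [ 0.315  -0.2848] 43.4 [0.139 0.077] 341
frame [ 0.4973 -0.266 ] 12.8 [0.106 0.059] 166
board [0.6179 0.2824] -3.1 [0.108 0.058] 434
```

```bash
cat > go.py <<'E'
from h import *
from scipy.spatial.transform import Rotation as Ro
def flat(yaw): return Ro.from_euler("xyz",[np.pi,0,yaw])
YAW,PC=np.radians(10.0),np.array([.6777,-.0070,.068])
def pocket(): return flat(YAW)*Ro.from_rotvec([0,np.radians(25),0])
N=-pocket().as_matrix()[:,2]; EX=pocket().as_matrix()[:,0]
def to(p,R):
    "prints the turn first, then the shift in the tool axes after the turn"
    s=bot.observe(); C=Ro.from_euler("xyz",s["tool_rot"])
    print("t",round(s["clock"],2),"at",s["position"].round(4),"rot",s["tool_rot"].round(3),"w",round(s["grip_width"],4),"F",s["force"].round(1))
    print("turn",((C.inv()*R).as_rotvec()/.15).round(2),"shift",(R.inv().apply(p-s["position"])/.025).round(2))
E
cat /dev/null
```

```text
(no output)
```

Emit:
play_rows([
  [[0,0,0],[0,0,0.94],-1],
  [[0,0,0],[0,0,0.94],-1],
  [[0.87,-0.93,0],[0,0,0],-1],
  [[0.87,-0.93,0],[0,0,0],-1],
  [[0.87,-0.93,0],[0,0,0],-1],
  [[0.87,-0.93,0],[0,0,0],-1],
  [[0.87,-0.93,0],[0,0,0],-1],
  [[0.87,-0.93,0],[0,0,0],-1],
  [[0.87,-0.93,0],[0,0,0],-1],
  [[0.87,-0.93,0],[0,0,0],-1],
  [[0.87,-0.93,0],[0,0,0],-1],
  [[0.87,-0.93,0],[0,0,0],-1],
  [[0.87,-0.93,0],[0,0,0],-1],
  [[0.87,-0.93,0],[0,0,0],-1],
  [[0.87,-0.93,0],[0,0,0],-1],
  [[0,-1,0],[0,0,0],-1],
  [[0,-1,0],[0,0,0],-1],
  [[0,-1,0],[0,0,0],-1],
  [[0,-1,0],[0,0,0],-1],
  [[0,-1,0],[0,0,0],-1],
])

```text
clock: 3.8
position: [0.4551, -0.1765, 0.2093]
tool_rot: [3.142, -0.0, -0.009]
force: [-0.3, 0.8, -0.2]
grip_width: 0.0853
finger_force: 0.0
```

Emit:
play_rows([
  [[-0.045,-0.96,0.2],[0,0,0],-1],
  [[-0.045,-0.96,0.2],[0,0,0],-1],
  [[-0.045,-0.96,0.2],[0,0,0],-1],
  [[-0.045,-0.96,0.2],[0,0,0],-1],
  [[-0.045,-0.96,0.2],[0,0,0],-1],
  [[-0.045,-0.96,0.2],[0,0,0],-1],
  [[-0.045,-0.96,0.2],[0,0,0],-1],
  [[-0.045,-0.96,0.2],[0,0,0],-1],
  [[-0.045,-0.96,0.2],[0,0,0],-1],
  [[-0.045,-0.96,0.2],[0,0,0],-1],
  [[-0.045,-0.96,0.2],[0,0,0],-1],
  [[-0.045,-0.96,0.2],[0,0,0],-1],
  [[-0.045,-0.96,0.2],[0,0,0],-1],
  [[-0.045,-0.96,0.2],[0,0,0],-1],
  [[-0.045,-0.96,0.2],[0,0,0],-1],
  [[-0.045,-0.96,0.2],[0,0,0],-1],
  [[-0.045,-0.96,0.2],[0,0,0],-1],
  [[-0.045,-0.96,0.2],[0,0,0],-1],
  [[-0.045,-0.96,0.2],[0,0,0],-1],
  [[0,0,0],[0,0,0],-1],
])

```text
clock: 6.3
position: [0.4374, 0.2805, 0.1139]
tool_rot: [-3.141, 0.0, -0.007]
force: [0.1, -1.4, -0.5]
grip_width: 0.0851
finger_force: 0.0
```

```bash
python3 -c "
from go import *
to(np.array([.438,.280,.018]),flat(np.radians(-.5)))"
```

```text
t 6.3 at [0.4374 0.2805 0.1139] rot [-3.141  0.    -0.007] w 0.0851 F [ 0.1 -1.4 -0.5]
turn [-0.    0.    0.01] shift [0.02 0.02 3.84]
```

Emit:
play_rows([
  [[0,0,0.96],[0,0,0],-1],
  [[0,0,0.96],[0,0,0],-1],
  [[0,0,0.96],[0,0,0],-1],
  [[0,0,0.6],[0,0,0],-1],
  [[0,0,0.36],[0,0,0],-1],
  [[0,0,0],[0,0,0],-1],
  [[0,0,0],[0,0,0],1],
  [[0,0,0],[0,0,0],1],
  [[0,0,0],[0,0,0],1],
  [[0,0,0],[0,0,0],1],
  [[0,0,0],[0,0,0],1],
], newtons=45)

```text
clock: 7.68
position: [0.4379, 0.2789, 0.0182]
tool_rot: [3.142, -0.0, -0.009]
force: [0.6, 0.2, -0.3]
grip_width: -0.0001
finger_force: 0.0
```

Run:
```python
from h import *
f=grab_frame("side"); g=grab_frame("top")
a=f["pixels"][180:330,130:330,::-1]; b=g["pixels"][130:280,60:260,::-1]
cv2.imwrite("pics/c.png",cv2.resize(np.hstack([a,b]),(800,300),interpolation=3))
```

```text
(no output)
```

View pics/c.png

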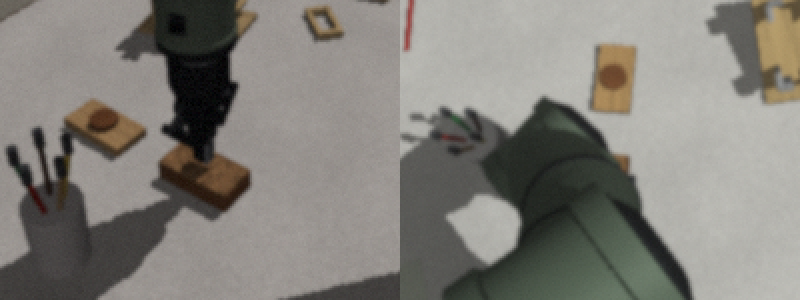

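Run:
```python
from fit import *
f=grab_frame("side")
for r in regions_of("block","side")[:2]:
    p=pts(f,r["mask"]); s=p[abs(p[:,2]-.0275)<.005]; print(r["p"],r["box"],*rectfit(s),len(s))
P=pts(f,np.ones(f["depth"].shape,bool)); v,u=np.nonzero(f["depth"]>0); col=f["pixels"][v,u].max(1)
m=(col<60)&(abs(P[:,0]-.438)<.1)&(abs(P[:,1]-.28)<.1)&(P[:,2]>.02)
for z in np.arange(.02,.16,.01):
    s=P[m&(abs(P[:,2]-z)<.005)]
    if len(s): print(z.round(3),len(s),s.min(0).round(3),s.max(0).round(3))
cv2.imwrite("pics/d.png",cv2.resize(f["pixels"][190:300,185:285,::-1],(600,600),interpolation=3))
```

```text
0.81 [206.8, 249.3, 253.1, 288.5] [0.43815243 0.28257007] -0.049484252929659335 [0.10738873 0.0553494 ] 588
0.41 [200.7, 166.7, 255.4, 186.9] [ 0.62137884 -0.06259368] 0.0 [0. 0.] 1
0.02 69 [0.384 0.261 0.02 ] [0.487 0.312 0.025]
0.03 95 [0.384 0.278 0.025] [0.485 0.311 0.031]
0.05 21 [0.426 0.27  0.045] [0.442 0.295 0.054]
0.06 29 [0.426 0.271 0.055] [0.442 0.296 0.065]
0.07 25 [0.426 0.268 0.065] [0.433 0.296 0.075]
0.08 18 [0.424 0.259 0.075] [0.431 0.31  0.085]
0.09 74 [0.423 0.246 0.086] [0.45  0.315 0.095]
0.1 51 [0.421 0.237 0.096] [0.451 0.321 0.105]
0.11 80 [0.419 0.235 0.105] [0.453 0.33  0.115]
0.12 88 [0.419 0.226 0.115] [0.443 0.339 0.125]
0.13 122 [0.418 0.223 0.125] [0.447 0.343 0.135]
0.14 88 [0.417 0.263 0.135] [0.441 0.333 0.145]
0.15 52 [0.419 0.285 0.145] [0.443 0.324 0.155]
0.16 29 [0.426 0.304 0.155] [0.443 0.32  0.164]
```

View pics/d.png

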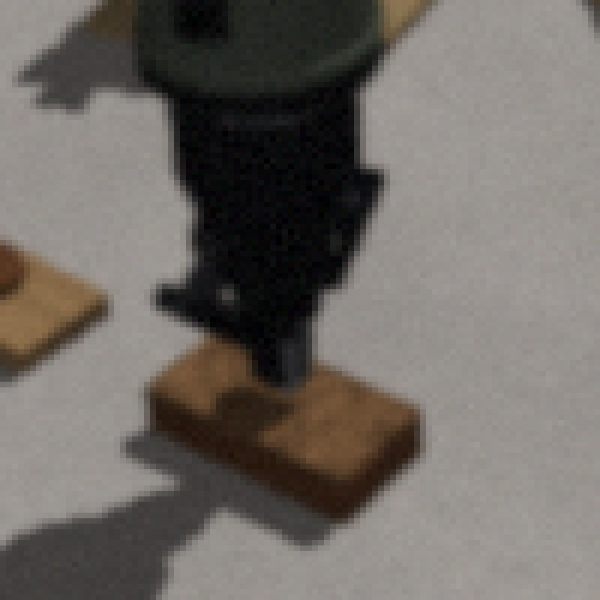

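Run:
```python
from h import *
print({k:np.round(v,4) for k,v in bot.observe().items() if k in("clock","position","qpos","force","grip_width")})
f=grab_frame("side"); P=pts(f,np.ones(f["depth"].shape,bool)); m=(abs(P[:,0]-.438)<.03)&(abs(P[:,1]-.28)<.025)
h,e=np.histogram(P[m,2],np.arange(.02,.08,.003)); print(list(zip(e.round(3),h)))
s=P[m&(P[:,2]>.033)&(P[:,2]<.05)]; print(s[s[:,2].argsort()][:25].round(4))
```

```text
{'clock': np.float64(7.875), 'qpos': array([-0.5568,  0.6536, -0.1682,  2.0027,  0.2132,  0.5017, -2.4585]), 'position': array([0.4379, 0.2789, 0.0182]), 'force': array([ 0.4779,  0.1997, -0.2875]), 'grip_width': np.float64(0.0)}
[(np.float64(0.02), np.int64(0)), (np.float64(0.023), np.int64(19)), (np.float64(0.026), np.int64(196)), (np.float64(0.029), np.int64(31)), (np.float64(0.032), np.int64(0)), (np.float64(0.035), np.int64(1)), (np.float64(0.038), np.int64(2)), (np.float64(0.041), np.int64(5)), (np.float64(0.044), np.int64(4)), (np.float64(0.047), np.int64(11)), (np.float64(0.05), np.int64(9)), (np.float64(0.053), np.int64(9)), (np.float64(0.056), np.int64(11)), (np.float64(0.059), np.int64(12)), (np.float64(0.062), np.int64(7)), (np.float64(0.065), np.int64(7)), (np.float64(0.068), np.int64(9)), (np.float64(0.071), np.int64(5)), (np.float64(0.074), np.int64(7))]
[[0.4356 0.2855 0.0356]
 [0.4399 0.288  0.0388]
 [0.431  0.2869 0.0392]
 [0.4276 0.2828 0.0413]
 [0.4305 0.2872 0.0433]
 [0.4261 0.2888 0.0434]
 [0.4263 0.276  0.0436]
 [0.4282 0.2734 0.044 ]
 [0.4274 0.2869 0.0447]
 [0.4274 0.2827 0.0448]
 [0.4268 0.2794 0.046 ]
 [0.4304 0.2871 0.0467]
 [0.43   0.2917 0.047 ]
 [0.4279 0.282  0.0475]
 [0.4445 0.2937 0.0478]
 [0.4379 0.2938 0.048 ]
 [0.4275 0.2782 0.0481]
 [0.4309 0.2945 0.0488]
 [0.4268 0.2875 0.049 ]
 [0.4394 0.2919 0.0491]
 [0.4414 0.2935 0.0493]
 [0.4346 0.2938 0.0497]
 [0.4265 0.2753 0.0499]]
```

Emit:
play_rows([
  [[0,0,0],[0,0,0],-1],
  [[0,0,0],[0,0,0],-1],
  [[0,0,0],[0,0,0],-1],
  [[0,0,0],[0,0,0],-1],
  [[0,0,0],[0,0,0],-1],
  [[0,0,0.5],[0,0,0],-1],
  [[0,0,0.3],[0,0,0],-1],
  [[0,0,0.3],[0,0,0],-1],
  [[0,0,0.2],[0,0,0],-1],
  [[0,0,0],[0,0,0],-1],
])

```text
clock: 9.18
position: [0.4377, 0.2788, -0.0147]
tool_rot: [3.141, 0.001, -0.009]
force: [-0.1, -0.1, -0.5]
grip_width: 0.0855
finger_force: 0.0
```

Run:
```python
from h import *
print({k:np.round(v,4) for k,v in bot.observe().items() if k in("clock","position","qpos","force","grip_width")})
f=grab_frame("side")
cv2.imwrite("pics/e.png",cv2.resize(f["pixels"][190:300,185:285,::-1],(600,600),interpolation=3))
```

```text
{'clock': np.float64(9.175), 'qpos': array([-0.5777,  0.714 , -0.1405,  2.009 ,  0.22  ,  0.4333, -2.4644]), 'position': array([ 0.4377,  0.2788, -0.0147]), 'force': array([-0.0962, -0.1132, -0.5047]), 'grip_width': np.float64(0.0855)}
```

View pics/e.png

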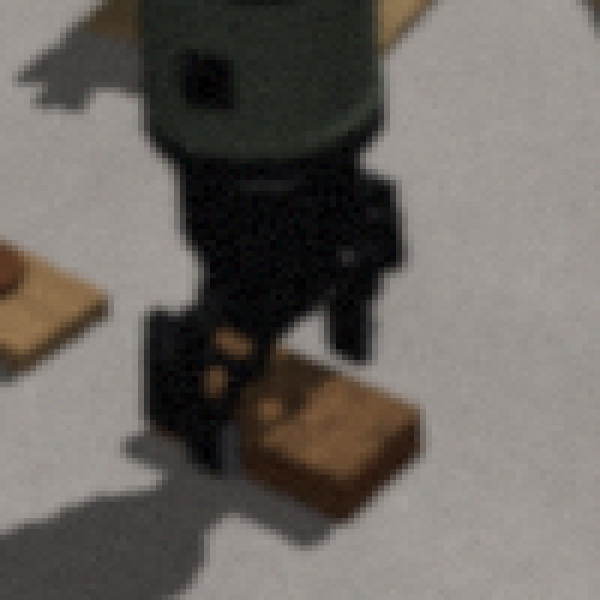

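Emit:
play_rows([
  [[0,0,0.2],[0,0,0],-1],
  [[0,0,0],[0,0,0],-0.3],
  [[0,0,0],[0,0,0],1],
  [[0,0,0],[0,0,0],1],
  [[0,0,0],[0,0,0],1],
  [[0,0,0],[0,0,0],1],
], newtons=45)

```text
clock: 9.98
position: [0.4379, 0.2789, -0.0191]
tool_rot: [-3.142, -0.0, -0.009]
force: [-1.9, 0.1, 6.6]
grip_width: 0.057
finger_force: 48.8
```

Emit:
play_rows([
  [[0,0,-0.4],[0,0,0],1],
  [[0,0,-0.8],[0,0,0],1],
  [[0,0,-1],[0,0,0],1],
  [[0,0,-1],[0,0,0],1],
  [[0,0,-1],[0,0,-0.4],1],
  [[0,0,-1],[0,0,-0.4],1],
  [[0,0,-1],[0,0,-0.42],1],
  [[0,0,-1],[0,0,0],1],
  [[0,0,-1],[0,0.73,0],1],
  [[0,0,0],[0,0.73,0],1],
  [[0,0,0],[0,0.73,0],1],
  [[0,0,0],[0,0.72,0],1],
  [[0,0,0],[0,0,0],1],
])

```text
clock: 11.6
position: [0.4373, 0.2788, 0.1816]
tool_rot: [3.13, -0.321, 0.179]
force: [-0.2, 0.3, -1.3]
grip_width: 0.0568
finger_force: 48.3
```

Run:
```python
from go import *
to(PC+.081*N-.03*EX,pocket())
f=grab_frame("side"); r=regions_of("block","side")
for x in r[:3]:
    p=pts(f,x["mask"]); print(round(x["p"],2),x["box"],len(p),np.median(p,0).round(3))
```

```text
t 11.6 at [0.4373 0.2788 0.1816] rot [ 3.13  -0.321  0.179] w 0.0568 F [-0.2  0.3 -1.3]
turn [0.07 0.77 0.03] shift [ 3.66 12.93  4.04]
0.68 [203.6, 185.3, 257.1, 228.1] 847 [0.403 0.295 0.216]
```

Emit:
play_rows([
  [[0,0,0],[0.03,0.4,0.01],1],
  [[0,0,0],[0.04,0.37,0.02],1],
  [[0.26,0.92,0.1],[0,0,0],1],
  [[0.26,0.92,0.1],[0,0,0],1],
  [[0.26,0.92,0.1],[0,0,0],1],
  [[0.26,0.92,0.1],[0,0,0],1],
  [[0.26,0.92,0.1],[0,0,0],1],
  [[0.26,0.92,0.1],[0,0,0],1],
  [[0.26,0.92,0.1],[0,0,0],1],
  [[0.26,0.92,0.1],[0,0,0],1],
  [[0.26,0.92,0.1],[0,0,0],1],
  [[0.26,0.92,0.1],[0,0,0],1],
  [[0.26,0.92,0.1],[0,0,0],1],
  [[0.26,0.92,0.1],[0,0,0],1],
  [[0.26,0.92,0.1],[0,0,0],1],
  [[0.26,0.92,0.1],[0,0,0],1],
  [[0,0,0],[0,0,0],1],
])

```text
clock: 13.82
position: [0.5903, -0.0261, 0.185]
tool_rot: [3.139, -0.405, 0.168]
force: [-0.3, 0.4, -2.3]
grip_width: 0.0568
finger_force: 48.4
```

```bash
cat >> go.py <<'E'
def held(name,cam,h,z0=.0):
    "fits the held part's top face: prints its centre against the reported TCP, in pocket axes, mm"
    f=grab_frame(cam); s=bot.observe(); M=pocket().as_matrix(); A=np.stack([M[:,0],-M[:,1],N],1)
    best=None
    for x in regions_of(name,cam)[:3]:
        q=(pts(f,x["mask"])-PC)@A; t=(s["position"]-PC)@A
        k=abs(q[:,0]-t[0])<.09; q=q[k&(abs(q[:,1]-t[1])<.07)]
        if len(q)<60: continue
        hh,e=np.histogram(q[:,2],np.arange(-.1,.4,.004)); top=e[hh.argmax()]+.002
        w=q[abs(q[:,2]-top)<.006]; 
        lo,hi=np.percentile(w,1.5,0),np.percentile(w,98.5,0); r=cv2.minAreaRect((w[:,:2]*1e3).astype(np.float32))
        print(cam,name,round(x["p"],2),len(w),"lo",(lo*1e3).round(1),"hi",(hi*1e3).round(1),"rect",np.round(r[0],1),np.round(r[1],1),round(r[2],1),"top",round(np.median(w[:,2])*1e3,1),"tcp",(t*1e3).round(1))
E
python3 - <<'E'
from go import *
to(PC+.081*N,pocket())
for c in("side","top"): 
    for n in("block",): held(n,c,.03)
print(bot.observe()["qpos"].round(2))
f=grab_frame("side"); cv2.imwrite("pics/f.png",cv2.resize(f["pixels"][90:240,150:300,::-1],(600,600),interpolation=3))
E
```

```text
t 13.82 at [ 0.5903 -0.0261  0.185 ] rot [ 3.139 -0.405  0.168] w 0.0568 F [-0.3  0.4 -2.3]
turn [ 0.04  0.21 -0.04] shift [ 1.26 -0.14  2.51]
side block 0.68 274 lo [-83.2 -24.7 184.3] hi [ 21.8  29.  193.2] rect [-30.5   0.9] [ 56.8 107. ] 89.6 top 189.9 tcp [-31.9  -2.3 143.7]
top block 0.62 310 lo [-17.5 -28.4 189. ] hi [ 24.8  26.  198.4] rect [ 3.6 -1.1] [44.6 56.1] 1.1 top 193.2 tcp [-31.9  -0.7 143.8]
[ 0.02  0.33 -0.07  2.08 -0.09  0.33 -1.35]
```

View pics/f.png

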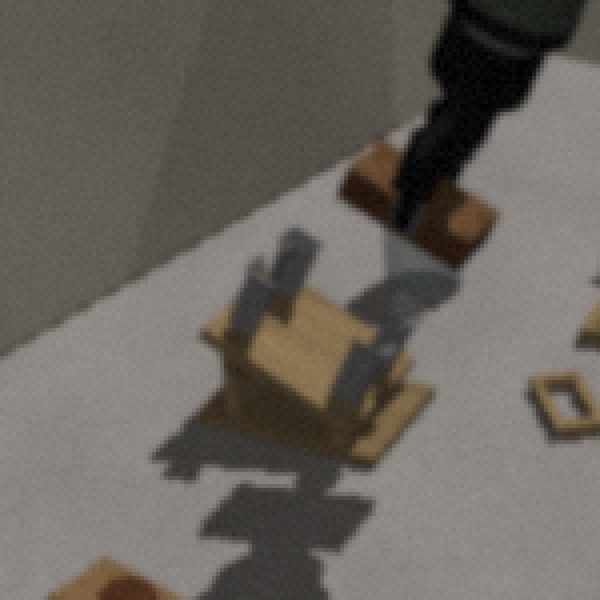

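Emit:
play_rows([
  [[0,0,0],[0.02,0.1,-0.02],1],
  [[0,0,0],[0.02,0.11,-0.02],1],
  [[0.6,-0.07,0.7],[0,0,0],1],
  [[0.66,-0.07,0.7],[0,0,0],1],
  [[0,0,0.6],[0,0,0],1],
  [[0,0,0],[0,0,0],1],
])

```text
clock: 14.82
position: [0.6369, -0.0108, 0.1512]
tool_rot: [3.141, -0.435, 0.18]
force: [-0.1, -0.1, -1.9]
grip_width: 0.0569
finger_force: 48.4
```

Run:
```python
from go import *
to(PC-.019*N,pocket())
for c in("side","top"): held("block",c,.03)
```

```text
t 14.82 at [ 0.6369 -0.0108  0.1512] rot [ 3.141 -0.435  0.18 ] w 0.0569 F [-0.1 -0.1 -1.9]
turn [-0.01  0.01  0.03] shift [0.08 0.13 4.47]
side block 0.68 298 lo [-54.7 -21.2 132.3] hi [ 52.   35.8 141.6] rect [-1.2  7.4] [108.7  59.7] 0.5 top 138.3 tcp [-1.5  3.1 93.4]
top block 0.8 259 lo [ 14.5 -22.4 140.4] hi [ 53.8  30.5 149.1] rect [34.7  4. ] [40.3 56.5] 4.3 top 144.6 tcp [-0.7  2.9 94.1]
```

Emit:
play_rows([
  [[0,0.19,0.5],[0,0,0.03],1],
  [[0,0,0.6],[0,0,0],1],
  [[0,0,0.5],[0,0,0],1],
  [[0,0,0.4],[0,0,0],1],
  [[0,0,0.4],[0,0,0],1],
  [[0,0,0],[0,0,0],1],
])

```text
clock: 15.78
position: [0.6643, -0.011, 0.0986]
tool_rot: [-3.14, -0.434, 0.175]
force: [0.8, -0.3, -1.5]
grip_width: 0.057
finger_force: 48.4
```

Run:
```python
from go import *
to(PC-.019*N,pocket())
for c in("side","top"): held("block",c,.03)
f=grab_frame("side");g=grab_frame("top"); a=f["pixels"][130:220,180:270,::-1]; b=g["pixels"][105:195,210:300,::-1]
cv2.imwrite("pics/g.png",cv2.resize(np.hstack([a,b]),(800,400),interpolation=3))
```

```text
t 15.78 at [ 0.6643 -0.011   0.0986] rot [-3.14  -0.434  0.175] w 0.057 F [ 0.8 -0.3 -1.5]
turn [-0.01  0.02  0.  ] shift [-0.02 -0.06  2.1 ]
side block 0.72 266 lo [-52.5 -22.3  72.4] hi [54.3 31.1 83.2] rect [1.5 3.7] [110.4  57.6] 0.7 top 79.4 tcp [ 0.6 -1.8 34.1]
top block 0.57 231 lo [ 18.  -27.4  78.6] hi [56.2 26.  87.8] rect [35.8 -0.6] [42.1 54.7] 0.4 top 83.8 tcp [ 0.9 -1.8 34.6]
```

View pics/g.png

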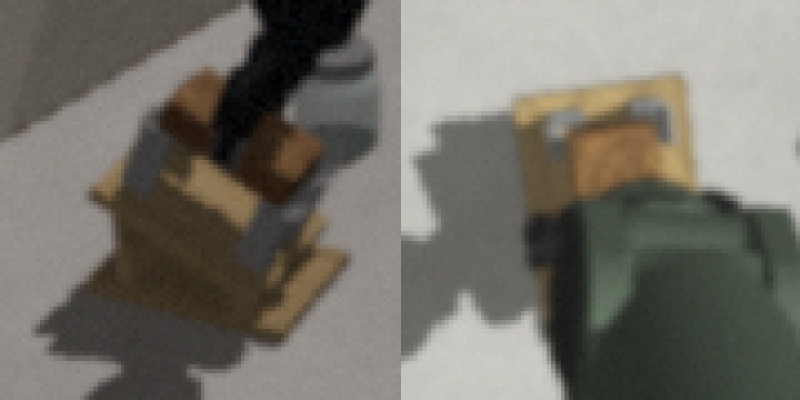

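Emit:
play_rows([
  [[-0.05,0.05,0.1],[0,0.02,0],1],
  [[0,0,0.3],[0,0,0],1],
  [[0,0,0.4],[0,0,0],1],
  [[0,0,0.4],[0,0,0],1],
  [[0,0,0.4],[0,0,0],1],
  [[0,0,0.2],[0,0,0],1],
  [[0,0,0.1],[0,0,0],1],
  [[0,0,0],[0,0,0],1],
])

```text
clock: 17.08
position: [0.6818, -0.0094, 0.0585]
tool_rot: [-3.139, -0.432, 0.176]
force: [-0.9, -0.5, -1.7]
grip_width: 0.0571
finger_force: 48.5
```

Run:
```python
from go import *
to(PC-.019*N,pocket())
```

```text
t 17.07 at [ 0.6818 -0.0094  0.0585] rot [-3.139 -0.432  0.176] w 0.0571 F [-0.9 -0.5 -1.7]
turn [-0.02  0.03  0.01] shift [ 0.03 -0.12  0.35]
```

Emit:
play_rows([
  [[0,0,0.1],[-0.02,0.03,0],1],
  [[0,0,0.1],[0,0,0],1],
  [[0,0,0.08],[0,0,0],1],
  [[0,0,0.04],[0,0,0],1],
  [[0,0,0],[0,0,0],1],
])

```text
clock: 17.7
position: [0.6851, -0.0088, 0.0511]
tool_rot: [3.141, -0.436, 0.176]
force: [-0.3, -0.9, -2.1]
grip_width: 0.0572
finger_force: 48.5
```

Emit:
play_rows([
  [[0,0,0.04],[0,0,0],1],
  [[0,0,0.04],[0,0,0],1],
  [[0,0,0],[0,0,0],1],
])

```text
clock: 18.08
position: [0.6856, -0.0087, 0.0503]
tool_rot: [3.14, -0.437, 0.176]
force: [-19.2, -2.2, 25.0]
grip_width: 0.0569
finger_force: 52.3
```

Emit:
play_rows([
  [[0,0,-0.05],[0,0,0],1],
  [[0,0,0],[0,0,0],0.2],
  [[0,0,0],[0,0,0],-0.4],
  [[0,0,0],[0,0,0],-1],
  [[0,0,0],[0,0,0],-1],
  [[0,0,0],[0,0,0],-1],
  [[0,0,-0.3],[0,0,0],-1],
  [[0,0,-0.7],[0,0,0],-1],
  [[0,0,-1],[0,0,0],-1],
  [[0,0,-1],[0,0,0],-1],
  [[0,0,-1],[0,0,0],-1],
  [[0,0,-1],[0,0,0],-1],
  [[0,0,-1],[0,-0.7,0],-1],
  [[0,0,0],[0,-0.7,0],-1],
  [[0,0,0],[0,-0.7,0],-1],
  [[0,0,0],[0,-0.8,0],-1],
  [[0,0,0],[0,0,0],-1],
])

```text
clock: 20.2
position: [0.6236, -0.0189, 0.1863]
tool_rot: [-3.141, -0.0, 0.176]
force: [-0.9, -0.2, -0.8]
grip_width: 0.0854
finger_force: 0.0
```

```bash
cat >> go.py <<'E'
def placed(name,top):
    M=pocket().as_matrix(); A=np.stack([M[:,0],-M[:,1],N],1)
    for cam in("side","top"):
        f=grab_frame(cam); q=(pts(f,np.ones(f["depth"].shape,bool))-PC)@A; q=q[(abs(q[:,0])<.075)&(abs(q[:,1])<.05)]
        w=q[abs(q[:,2]-top)<.0065]; lo,hi=np.percentile(w,1.5,0),np.percentile(w,98.5,0); c=np.linalg.lstsq(np.c_[w[:,:2],np.ones(len(w))],w[:,2],rcond=None)[0]
        print(cam,len(w),"lo",(lo*1e3).round(1),"hi",(hi*1e3).round(1),"med",round(np.median(w[:,2])*1e3,1),"slopes deg",np.degrees(c[:2]).round(1))
E
python3 - <<'E'
from go import *
placed("block",.03)
to(np.array([.4975,-.268,.10]),flat(np.radians(12.3)))
f=grab_frame("side")
for c in("side","top"):
  f=grab_frame(c); off=.0025 if c=="top" else -.0025
  P=pts(f,np.ones(f["depth"].shape,bool)); m=(abs(P[:,0]-.4975)<.075)&(abs(P[:,1]+.269)<.06)&(abs(P[:,2]-.016-off)<.0045)
  print(c,*rectfit(P[m])) if 0 else None
  from fit import rectfit
  print(c,*rectfit(P[m]),m.sum())
E
```

```text
side 412 lo [-64.2 -34.4  23.8] hi [58.7 39.6 35.8] med 27.0 slopes deg [0.3 0.5]
top 166 lo [-58.7 -25.   25.1] hi [-11.6  26.4  36.1] med 31.2 slopes deg [-0.3 -1.7]
t 20.3 at [ 0.6228 -0.0195  0.1863] rot [ 3.141e+00 -2.000e-03  1.760e-01] w 0.0854 F [-0.6  0.6 -0.4]
turn [ 0.   -0.01 -0.26] shift [-7.01  8.65  3.45]
side [ 0.49921308 -0.26760996] 12.313189506530762 [0.108611   0.06132916] 186Traceback (most recent call last):
  File "<stdin>", line 10, in <module>
  File "fit.py", line 8, in rectfit
    lo,hi=np.percentile(q,1,0),np.percentile(q,99,0)
          ~~~~~~~~~~~~~^^^^^^^
    return _quantile_unchecked(
        a, q, axis, out, overwrite_input, method, keepdims, weights)
    return _ureduce(a,
                    func=_quantile_ureduce_func,
    ...<5 lines>...
                    overwrite_input=overwrite_input,
                    method=method)
    r = func(a, **kwargs)
    result = _quantile(arr,
                       quantiles=q,
    ...<2 lines>...
                       out=out,
                       weights=wgt)
    slices_having_nans = np.isnan(arr[-1, ...])
                                  ~~~^^^^^^^^^
IndexError: index -1 is out of bounds for axis 0 with size 0
```

Emit:
play_rows([
  [[0,0,0],[0,0,-0.26],-1],
  [[-0.775,0.961,0.2],[0,0,0],-1],
  [[-0.775,0.961,0.2],[0,0,0],-1],
  [[-0.775,0.961,0.2],[0,0,0],-1],
  [[-0.775,0.961,0.2],[0,0,0],-1],
  [[-0.775,0.961,0.2],[0,0,0],-1],
  [[-0.775,0.961,0.2],[0,0,0],-1],
  [[-0.775,0.961,0.2],[0,0,0],-1],
  [[-0.775,0.961,0.2],[0,0,0],-1],
  [[-0.775,0.961,0.2],[0,0,0],-1],
  [[0,0,0.9],[0,0,0],-1],
  [[0,0,0.9],[0,0,0],-1],
  [[0,0,0.9],[0,0,0],-1],
  [[0,0,0.9],[0,0,0],-1],
  [[0,0,0.9],[0,0,0],-1],
  [[0,0,0],[0,0,0],-1],
])

```text
clock: 22.45
position: [0.498, -0.2677, 0.0279]
tool_rot: [-3.141, 0.0, 0.216]
force: [-0.6, -0.1, -0.3]
grip_width: 0.0853
finger_force: 0.0
```

Run:
```python
from go import *
to(np.array([.4985,-.268,-.023]),flat(np.radians(12.2)))
```

```text
t 22.45 at [ 0.498  -0.2677  0.0279] rot [-3.141  0.     0.216] w 0.0853 F [-0.6 -0.1 -0.3]
turn [-0.01  0.    0.02] shift [0.02 0.02 2.04]
```

Emit:
play_rows([
  [[0,0,0.8],[0,0,0],-1],
  [[0,0,0.6],[0,0,0],-1],
  [[0,0,0.4],[0,0,0],-1],
  [[0,0,0.24],[0,0,0],-1],
  [[0,0,0],[0,0,0],-0.3],
  [[0,0,0],[0,0,0],1],
  [[0,0,0],[0,0,0],1],
  [[0,0,0],[0,0,0],1],
  [[0,0,0],[0,0,0],1],
], newtons=35)

```text
clock: 23.58
position: [0.4992, -0.2682, -0.0217]
tool_rot: [3.141, -0.002, 0.214]
force: [-1.2, 0.9, 6.7]
grip_width: 0.0569
finger_force: 38.2
```

Emit:
play_rows([
  [[0,0,-0.4],[0,0,0],1],
  [[0,0,-0.8],[0,0,0],1],
  [[0,0,-1],[0,0,0],1],
  [[0,0,-1],[0,0,0],1],
  [[0,0,-1],[0,0,0.26],1],
  [[0,0,-1],[0,0,0],1],
  [[0,0,-1],[0,0,0],1],
  [[0,0,-1],[0,0,0],1],
  [[0,0,-1],[0,0.5,0],1],
  [[0,0,0],[0,0.6,0],1],
  [[0,0,0],[0,0.6,0],1],
  [[0,0,0],[0,0.6,0],1],
  [[0,0,0],[0,0.6,0],1],
  [[0,0,0],[0,0,0],1],
])

```text
clock: 25.32
position: [0.4971, -0.2689, 0.183]
tool_rot: [3.141, -0.435, 0.174]
force: [0.2, 0.3, -1.0]
grip_width: 0.0568
finger_force: 37.6
```

```bash
cat >> go.py <<'E'
PB=np.array([.6856,-.0087,.0503])+.0191*N  # floor centre as the block's placing gave it
E
python3 - <<'E'
from go import *
print(((PB-PC)@np.stack([EX,np.cross(N,EX),N],1)*1e3).round(1))
to(PB+.078*N,pocket())
E
```

```text
[-0.7 -3.  -0.1]
t 25.32 at [ 0.4971 -0.2689  0.183 ] rot [ 3.141 -0.435  0.174] w 0.0568 F [ 0.2  0.3 -1. ]
turn [ 0.01  0.01 -0.  ] shift [ 6.13 -8.94  4.83]
```

Emit:
play_rows([
  [[0.613,-0.894,0.25],[0,0,0],1],
  [[0.613,-0.894,0.25],[0,0,0],1],
  [[0.613,-0.894,0.25],[0,0,0],1],
  [[0.613,-0.894,0.25],[0,0,0],1],
  [[0.613,-0.894,0.25],[0,0,0],1],
  [[0.613,-0.894,0.25],[0,0,0],1],
  [[0.613,-0.894,0.25],[0,0,0],1],
  [[0.613,-0.894,0.25],[0,0,0],1],
  [[0.613,-0.894,0.25],[0,0,0],1],
  [[0.613,-0.894,0.25],[0,0,0],1],
  [[0,0,0.8],[0,0,0],1],
  [[0,0,0.8],[0,0,0],1],
  [[0,0,0.7],[0,0,0],1],
  [[0,0,0],[0,0,0],1],
])

```text
clock: 27.08
position: [0.6467, -0.0138, 0.1387]
tool_rot: [3.14, -0.435, 0.177]
force: [-0.4, -0.1, -0.2]
grip_width: 0.0569
finger_force: 37.6
```

Run:
```python
from go import *
to(PB+.008*N,pocket())
for c in("side","top"): held("frame",c,.016)
```

```text
t 27.07 at [ 0.6467 -0.0138  0.1387] rot [ 3.14  -0.435  0.177] w 0.0569 F [-0.4 -0.1 -0.2]
turn [0.   0.01 0.02] shift [-0.07  0.07  2.79]
side frame 0.78 257 lo [-54.8 -26.3 104.4] hi [ 53.3  33.  114.7] rect [-0.7  4.8] [110.7  64.2] 3.2 top 111.6 tcp [ 1.4 -1.5 78.1]
top frame 0.45 185 lo [ 10.9 -29.6 112.5] hi [ 55.1  26.7 122.1] rect [32.3 -1.6] [46.2 57.6] 0.5 top 117.5 tcp [ 1.5 -2.1 78.6]
```

Emit:
play_rows([
  [[0,0.05,0.5],[0,0,0.02],1],
  [[0,0,0.6],[0,0,0],1],
  [[0,0,0.5],[0,0,0],1],
  [[0,0,0.4],[0,0,0],1],
  [[0,0,0.3],[0,0,0],1],
  [[0,0,0.2],[0,0,0],1],
  [[0,0,0.1],[0,0,0],1],
  [[0,0,0],[0,0,0],1],
])

```text
clock: 28.28
position: [0.6736, -0.0114, 0.0798]
tool_rot: [-3.141, -0.436, 0.172]
force: [-0.1, 0.2, -0.8]
grip_width: 0.0568
finger_force: 37.7
```

Run:
```python
from go import *
to(PB+.008*N,pocket())
for c in("side","top"): held("frame",c,.016)
```

```text
t 28.27 at [ 0.6736 -0.0114  0.0798] rot [-3.141 -0.436  0.172] w 0.0568 F [-0.1  0.2 -0.8]
turn [ 0.    0.   -0.01] shift [-0.05 -0.03  0.19]
side frame 0.68 214 lo [-55.4 -30.2  40.6] hi [52.7 30.  50.3] rect [-1.2 -2. ] [109.7  64.3] 0.2 top 46.8 tcp [ 0.7 -3.7 12.9]
top frame 0.54 141 lo [ 15.9 -31.8  48.1] hi [54.2 24.4 58. ] rect [33.3 -3.7] [57.8 42.1] 89.6 top 52.3 tcp [ 0.8 -3.7 12.9]
```

Emit:
play_rows([
  [[0,-0.05,0.08],[0,0,0],1],
  [[0,0,0.06],[0,0,0],1],
  [[0,0,0.04],[0,0,0],1],
  [[0,0,0],[0,0,0],1],
])

```text
clock: 28.98
position: [0.6752, -0.0098, 0.0756]
tool_rot: [-3.141, -0.436, 0.172]
force: [-2.3, -0.3, 0.9]
grip_width: 0.0569
finger_force: 38.0
```

Light contact begins; one more small step to confirm.

Emit:
play_rows([
  [[0,0,0.03],[0,0,0],1],
  [[0,0,0],[0,0,0],1],
])

```text
clock: 29.22
position: [0.6753, -0.0098, 0.0756]
tool_rot: [-3.141, -0.436, 0.173]
force: [-15.1, 0.2, 19.5]
grip_width: 0.0567
finger_force: 40.3
```

Emit:
play_rows([
  [[0,0,-0.03],[0,0,0],1],
  [[0,0,0],[0,0,0],0.2],
  [[0,0,0],[0,0,0],-0.4],
  [[0,0,0],[0,0,0],-1],
  [[0,0,0],[0,0,0],-1],
  [[0,0,0],[0,0,0],-1],
  [[0,0,-0.3],[0,0,0],-1],
  [[0,0,-0.7],[0,0,0],-1],
  [[0,0,-1],[0,0,0],-1],
  [[0,0,-1],[0,0,0],-1],
  [[0,0,-1],[0,0,0],-1],
  [[0,0,-1],[0,0,0],-1],
  [[0,0,0],[0,-0.7,0],-1],
  [[0,0,0],[0,-0.7,0],-1],
  [[0,0,0],[0,-0.7,0],-1],
  [[0,0,0],[0,-0.8,0],-1],
  [[0,0,0],[0,0,0],-1],
])

```text
clock: 31.35
position: [0.6239, -0.0182, 0.1889]
tool_rot: [-3.139, -0.0, 0.173]
force: [-0.6, -0.1, -0.6]
grip_width: 0.0853
finger_force: 0.0
```

Run:
```python
from go import *
placed("frame",.046)
to(np.array([.6175,.280,.03]),flat(np.radians(-3)))
```

```text
side 341 lo [-62.8 -35.3  39.7] hi [61.1 39.6 52. ] med 43.3 slopes deg [0.  0.1]
top 130 lo [-59.1 -20.4  41.3] hi [-9.5 30.7 52.2] med 46.9 slopes deg [-0.6  1.3]
t 31.45 at [ 0.623  -0.0188  0.1889] rot [-3.14e+00 -2.00e-03  1.73e-01] w 0.0853 F [0.1 0.2 0.1]
turn [-0.01 -0.01  1.5 ] shift [ -0.85 -11.93   6.36]
```

Emit:
play_rows([
  [[0,0,0],[0,0,0.75],-1],
  [[0,0,0],[0,0,0.75],-1],
  [[-0.071,-0.994,0.1],[0,0,0],-1],
  [[-0.071,-0.994,0.1],[0,0,0],-1],
  [[-0.071,-0.994,0.1],[0,0,0],-1],
  [[-0.071,-0.994,0.2],[0,0,0],-1],
  [[-0.071,-0.994,0.5],[0,0,0],-1],
  [[-0.071,-0.994,0.5],[0,0,0],-1],
  [[-0.071,-0.994,0.5],[0,0,0],-1],
  [[-0.071,-0.994,0.5],[0,0,0],-1],
  [[-0.071,-0.994,0.5],[0,0,0],-1],
  [[-0.071,-0.994,0.5],[0,0,0],-1],
  [[-0.071,-0.994,0.5],[0,0,0],-1],
  [[-0.071,-0.994,0.5],[0,0,0],-1],
  [[0,0,0.9],[0,0,0],-1],
  [[0,0,0.9],[0,0,0],-1],
  [[0,0,0],[0,0,0],-1],
])

```text
clock: 33.58
position: [0.6167, 0.2792, 0.031]
tool_rot: [-3.141, 0.0, -0.052]
force: [1.0, -0.5, 0.3]
grip_width: 0.0855
finger_force: 0.0
```

Run:
```python
from go import *
to(np.array([.6175,.280,-.0215]),flat(np.radians(-3)))
```

```text
t 33.58 at [0.6167 0.2792 0.031 ] rot [-3.141  0.    -0.052] w 0.0855 F [ 1.  -0.5  0.3]
turn [-0.  0.  0.] shift [ 0.03 -0.03  2.1 ]
```

Emit:
play_rows([
  [[0.03,-0.03,0.8],[0,0,0],-1],
  [[0,0,0.6],[0,0,0],-1],
  [[0,0,0.4],[0,0,0],-1],
  [[0,0,0.3],[0,0,0],-1],
  [[0,0,0],[0,0,0],-0.3],
  [[0,0,0],[0,0,0],1],
  [[0,0,0],[0,0,0],1],
  [[0,0,0],[0,0,0],1],
  [[0,0,0],[0,0,0],1],
], newtons=35)

```text
clock: 34.7
position: [0.6188, 0.2809, -0.0203]
tool_rot: [-3.14, -0.001, -0.052]
force: [-1.3, -0.6, 5.8]
grip_width: 0.0567
finger_force: 38.4
```

Emit:
play_rows([
  [[0,0,-0.4],[0,0,0],1],
  [[0,0,-0.8],[0,0,0],1],
  [[0,0,-1],[0,0,0],1],
  [[0,0,-1],[0,0,0],1],
  [[0,0,-1],[0,0,-0.5],1],
  [[0,0,-1],[0,0,-0.5],1],
  [[0,0,-1],[0,0,-0.51],1],
  [[0,0,-1],[0,0,0],1],
  [[0,0,-1],[0,0.5,0],1],
  [[0,0,0],[0,0.6,0],1],
  [[0,0,0],[0,0.6,0],1],
  [[0,0,0],[0,0.6,0],1],
  [[0,0,0],[0,0.6,0],1],
  [[0,0,0],[0,0,0],1],
])

```text
clock: 36.45
position: [0.6172, 0.2815, 0.1847]
tool_rot: [3.139, -0.425, 0.178]
force: [-0.3, 1.1, -1.2]
grip_width: 0.057
finger_force: 37.8
```

Run:
```python
from go import *
to(PB+.080*N,pocket())
```

```text
t 36.45 at [0.6172 0.2815 0.1847] rot [ 3.139 -0.425  0.178] w 0.057 F [-0.3  1.1 -1.2]
turn [0.01 0.08 0.02] shift [-1.66 11.91  1.2 ]
```

Emit:
play_rows([
  [[0,0,0],[0.01,0.08,0.02],1],
  [[-0.138,0.992,0],[0,0,0],1],
  [[-0.138,0.992,0],[0,0,0],1],
  [[-0.138,0.992,0],[0,0,0],1],
  [[-0.138,0.992,0],[0,0,0],1],
  [[-0.138,0.992,0],[0,0,0],1],
  [[-0.138,0.992,0],[0,0,0],1],
  [[-0.138,0.992,0],[0,0,0],1],
  [[-0.138,0.992,0],[0,0,0],1],
  [[-0.138,0.992,0],[0,0,0],1],
  [[-0.138,0.992,0],[0,0,0],1],
  [[-0.138,0.992,0],[0,0,0],1],
  [[-0.138,0.992,0],[0,0,0],1],
  [[0,0,0.6],[0,0,0],1],
  [[0,0,0.6],[0,0,0],1],
  [[0,0,0],[0,0,0],1],
])

```text
clock: 38.45
position: [0.6448, -0.0151, 0.1369]
tool_rot: [-3.139, -0.434, 0.173]
force: [-0.2, 0.2, -1.8]
grip_width: 0.0571
finger_force: 37.9
```

Run:
```python
from go import *
to(PB+.026*N,pocket())
for c in("side","top"): held("board",c,.016)
```

```text
t 38.45 at [ 0.6448 -0.0151  0.1369] rot [-3.139 -0.434  0.173] w 0.0571 F [-0.2  0.2 -1.8]
turn [-0.02  0.02 -0.01] shift [0.03 0.03 2.04]
side board 0.91 268 lo [-55.2 -26.4 104.7] hi [ 50.7  31.3 112.7] rect [-1.7  2.2] [ 61.  109.6] 89.8 top 110.1 tcp [-1.3 -2.4 77.4]
top board 0.73 278 lo [ 11.5 -29.7 110.5] hi [ 53.7  25.4 119.7] rect [31.1 -2.4] [57.2 46.2] 89.3 top 115.1 tcp [-0.9 -2.8 78. ]
```

Emit:
play_rows([
  [[0.04,0,0.4],[-0.02,0.02,0],1],
  [[0,0,0.4],[0,0,0],1],
  [[0,0,0.4],[0,0,0],1],
  [[0,0,0.3],[0,0,0],1],
  [[0,0,0.2],[0,0,0],1],
  [[0,0,0.1],[0,0,0],1],
  [[0,0,0],[0,0,0],1],
])

```text
clock: 39.52
position: [0.6645, -0.0133, 0.0977]
tool_rot: [3.141, -0.439, 0.171]
force: [-0.9, 0.3, -1.2]
grip_width: 0.0569
finger_force: 37.9
```

Run:
```python
from go import *
to(PB+.026*N,pocket())
for c in("side","top"): held("board",c,.016)
```

```text
t 39.52 at [ 0.6645 -0.0133  0.0977] rot [ 3.141 -0.439  0.171] w 0.0569 F [-0.9  0.3 -1.2]
turn [ 0.02 -0.02 -0.02] shift [-0.02 -0.03  0.28]
side board 0.6 272 lo [-53.8 -27.4  60.5] hi [53.6 30.3 70.1] rect [0.4 1. ] [110.2  61.4] 1.1 top 65.8 tcp [-0.  -4.  33.1]
top board 0.85 246 lo [ 12.4 -31.6  65.7] hi [54.1 22.5 75.4] rect [32.5 -4.4] [45.  55.7] 1.4 top 70.6 tcp [ 0.  -4.  33.2]
```

Emit:
play_rows([
  [[0,-0.05,0.08],[0.02,-0.02,-0.02],1],
  [[0,0,0.08],[0,0,0],1],
  [[0,0,0.06],[0,0,0],1],
  [[0,0,0.04],[0,0,0],1],
  [[0,0,0],[0,0,0],1],
])

```text
clock: 40.35
position: [0.667, -0.0116, 0.0918]
tool_rot: [-3.141, -0.436, 0.175]
force: [-1.4, -0.1, -0.2]
grip_width: 0.0567
finger_force: 37.9
```

Emit:
play_rows([
  [[0,0,0.03],[0,0,0],1],
  [[0,0,0.02],[0,0,0],1],
  [[0,0,0],[0,0,0],1],
])

```text
clock: 40.72
position: [0.6675, -0.0115, 0.0911]
tool_rot: [-3.141, -0.436, 0.175]
force: [-6.4, 0.7, 8.1]
grip_width: 0.0573
finger_force: 39.1
```

Emit:
play_rows([
  [[0,0,-0.01],[0,0,0],1],
  [[0,0,0],[0,0,0],0.2],
  [[0,0,0],[0,0,0],-0.4],
  [[0,0,0],[0,0,0],-1],
  [[0,0,0],[0,0,0],-1],
  [[0,0,0],[0,0,0],-1],
  [[0,0,-0.3],[0,0,0],-1],
  [[0,0,-0.7],[0,0,0],-1],
  [[0,0,-1],[0,0,0],-1],
  [[0,0,-1],[0,0,0],-1],
  [[0,0,-1],[0,0,0],-1],
  [[0,0,-1],[0,0,0],-1],
  [[-1,0,-0.4],[0,0,0],-1],
  [[-1,0,-0.4],[0,0,0],-1],
  [[-1,0,-0.4],[0,0,0],-1],
  [[-1,0,-0.4],[0,0,0],-1],
  [[0,0,0],[0,0,0],-1],
])

```text
clock: 42.85
position: [0.5082, -0.0403, 0.1986]
tool_rot: [3.141, -0.435, 0.174]
force: [-0.1, -0.3, 0.8]
grip_width: 0.0854
finger_force: 0.0
```

Run:
```python
from go import *
print(bot.observe()["clock"],bot.observe()["position"])
placed("board",.062)
f=grab_frame("side");g=grab_frame("top"); a=f["pixels"][130:220,180:270,::-1]; b=g["pixels"][105:195,210:300,::-1]
cv2.imwrite("pics/i.png",cv2.resize(np.hstack([a,b]),(800,400),interpolation=3))
```

```text
42.85 [ 0.50817884 -0.04028474  0.19858458]
side 424 lo [-66.2 -38.8  55.7] hi [64.9 42.1 68.1] med 59.1 slopes deg [-0.   0.3]
top 743 lo [-66.1 -42.9  56. ] hi [65.7 37.5 68. ] med 63.0 slopes deg [ 0.1 -0.1]
```

View pics/i.png

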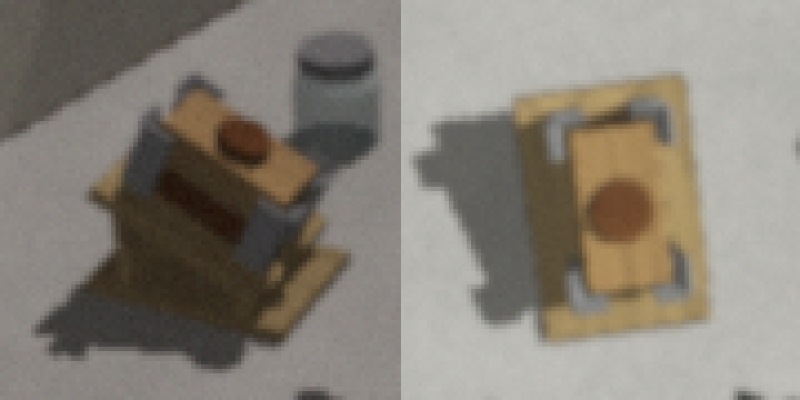

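The pictures show the board (side view about (235,145), top view about (620,210)) lying flat between all four brackets. The measured top is at 59–63 mm against 62 expected, with a slope error under 0.3°.

```bash
python3 -c "
from workcell import bot
print(bot.job_done())"
```

```text
the job is handed in; nothing more can be done
None
```

The block (cork up), frame and board (disc up) are stacked flat between the four brackets, and the job was handed in at about 43 s with the arm clear; the bottle, jar and pot were never touched.

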